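# Recharge the bench drying canister

## Task

Recharge the drying canister: first throw its lever into the green VENT notch and leave it there, then unscrew the blue cover (counter-clockwise, several turns), keep hold of it as it comes free and set it skirt-down wholly on the black pad, never dropping it or putting it down anywhere else. Then load every desiccant brick from the green board into the pot, lying flat in one pile about the middle, each brick crosswise to the one beneath it, and leave the other things on the bench alone.

Things in the scene. Friction and masses are not known exactly. Their poses are not given: they have to be found in the camera images.
- canister: fixed drying canister: grey plinth 30 mm high (x -170 to 90, y -90 to 90 mm) carrying a clear round pot, 100 mm inside, 108 mm outside, its axis vertical through this origin (at bench level). Inner floor 32 mm, rim 102 mm above the bench. White thread outside, 130 mm across. The lever stands at x = -130 mm, nearest the robot
- pot_floor (a point): centre of the pot's flat inner floor; the bricks are piled here
- pot_rim (a point): centre of the pot's mouth, 70 mm above its inner floor
- lever (a joint): vent lever hinged about the canister's x axis at canister (-130, 0, 45) mm. 0 = upright, positive leans to the canister's -y (rad): ball at y = -85 sin q, z = 45 + 85 cos q mm. Range -0.8 to 0.95. Needs about 3 N at the ball, stays where left, no click. RUN, red notch, -0.6 (starts near it); VENT, green, 0.45; PURGE, yellow, 0.85
- lever_ball (a point): centre of the black ball knob (28 mm diameter) at the top of the lever, 85 mm from the pivot, on a 10 mm rod
- vent_mark (a point): where the centre of the ball is when the lever is exactly in the green VENT notch
- cover: loose blue screw cover, 0.35 kg, 142 mm across, open below. Origin: centre of the skirt's lower edge (50 mm above the bench when screwed on). Top face at z = 81 mm; on it a square grip block 44 x 44 x 36 mm, sides along x and y. Turned counter-clockwise from above it climbs 12 mm a turn (0.2 N m), stays if let go, is free after about 1.75 turns (11 rad), then lifts straight off over the rim
- cover_grip (a point): on the cover's axis, 104 mm above its lower edge: a good height for the TCP when gripping the block; axes as the cover's
- pad: fixed black rubber pad 200 x 190 x 3 mm (x, y, z), origin at the centre of its underside; the cover goes here, on its skirt
- board: fixed green board 240 x 220 x 3 mm (x, y, z), origin at the centre of its underside; bricks lie on it at first. Pad and board change places from start to start
- pump_bottle: bystander: clear pump bottle, 72 mm diameter, 195 mm tall, origin at the centre of its foot; leave alone
- tray_stack: bystander: pile of clear trays 74 x 104 x 65 mm, origin at the centre of its foot; leave alone
- tape_roll: bystander: yellow tape roll 90 mm diameter, 24 mm tall, lying flat, origin at the centre of its underside; leave alone
- brick1: white desiccant brick with two orange bands, 68 x 34 x 22 mm (x, y, z), 0.15 kg. Origin at the centre of its underside, x along its length. Lies flat on the green board at first. Two to four bricks are present; an absent one reads None
- brick1_mid (a point): centre of brick1, 11 mm above its underside, axes as the brick's
- brick2: white desiccant brick with two orange bands, 68 x 34 x 22 mm (x, y, z), 0.15 kg. Origin at the centre of its underside, x along its length. Lies flat on the green board at first. Two to four bricks are present; an absent one reads None
- brick2_mid (a point): centre of brick2, 11 mm above its underside, axes as the brick's
- brick3: white desiccant brick with two orange bands, 68 x 34 x 22 mm (x, y, z), 0.15 kg. Origin at the centre of its underside, x along its length. Lies flat on the green board at first. Two to four bricks are present; an absent one reads None
- brick3_mid (a point): centre of brick3, 11 mm above its underside, axes as the brick's
- brick4: white desiccant brick with two orange bands, 68 x 34 x 22 mm (x, y, z), 0.15 kg. Origin at the centre of its underside, x along its length. Lies flat on the green board at first. Two to four bricks are present; an absent one reads None
- brick4_mid (a point): centre of brick4, 11 mm above its underside, axes as the brick's
Not all that is in view belongs to the job. Leave any purple, red or yellow look-alike of the brick2 alone.

How it is judged:
On the way, in this order (a step that is already met when the one before it is completed fails the run):
1. the lever is in the green VENT notch while the cover is still screwed on (value of joint lever between 0.33 and 0.57 rad and z of cover in the frame of canister below 0.054 m), for 0.2 s.
2. the cover is unscrewed and lifted clear of the rim (value of joint lever between 0.33 and 0.57 rad and z of cover in the frame of pot_rim above 0 m), for 0.1 s.
3. the cover stands skirt-down on the pad (x of cover in the frame of pad between -0.032 and 0.032 m and y of cover in the frame of pad between -0.03 and 0.03 m and z of cover in the frame of pad below 0.007 m and angle between cover's own z axis and vertical below 0.08 rad and linear speed of cover below 0.02 m/s), for 0.2 s.
At the end, for the whole second after the job is handed in: Lever within 0.12 rad of VENT; cover level and at rest on the pad, centre within 30 mm of the pad's; every brick present flat (0.15 rad) and at rest in the pot, within 22 mm of its axis, under 90 mm above the floor; neighbours in the pile cross at over 1.1 rad (all of step 3 and value of joint lever between 0.33 and 0.57 rad and horizontal distance between each of brick1_mid, brick2_mid, brick3_mid, brick4_mid and pot_floor below 0.022 m and z of brick1_mid in the frame of pot_floor between 0 and 0.09 m and angle between the z axis of each of brick1, brick2, brick3, brick4 and the z axis of pot_floor, either way round below 0.15 rad and linear speed of each of brick1, brick2, brick3, brick4 below 0.02 m/s and z of brick2_mid in the frame of pot_floor between 0 and 0.09 m and z of brick3_mid in the frame of pot_floor between 0 and 0.09 m and z of brick4_mid in the frame of pot_floor between 0 and 0.09 m and (z of brick1 in the frame of brick2 above 0.033 m or z of brick1 in the frame of brick2 below -0.033 m or angle between the x axis of brick1 and the x axis of brick2, either way round above 1.1 rad) and (z of brick1 in the frame of brick3 above 0.033 m or z of brick1 in the frame of brick3 below -0.033 m or angle between the x axis of brick1 and the x axis of brick3, either way round above 1.1 rad) and (z of brick1 in the frame of brick4 above 0.033 m or z of brick1 in the frame of brick4 below -0.033 m or angle between the x axis of brick1 and the x axis of brick4, either way round above 1.1 rad) and (z of brick2 in the frame of brick3 above 0.033 m or z of brick2 in the frame of brick3 below -0.033 m or angle between the x axis of brick2 and the x axis of brick3, either way round above 1.1 rad) and (z of brick2 in the frame of brick4 above 0.033 m or z of brick2 in the frame of brick4 below -0.033 m or angle between the x axis of brick2 and the x axis of brick4, either way round above 1.1 rad) and (z of brick3 in the frame of brick4 above 0.033 m or z of brick3 in the frame of brick4 below -0.033 m or angle between the x axis of brick3 and the x axis of brick4, either way round above 1.1 rad)); the robot touches nothing.
It fails at once if the cover is dropped or put down anywhere but on the pad (height (world z) of cover below 0.04 m and horizontal distance between cover and pad above 0.07 m).
It fails at once if the cover is tipped over by more than 0.6 rad (angle between cover's own z axis and vertical above 0.6 rad).
It fails at once if a bystander is moved by more than 30 mm (distance of any of pump_bottle, tray_stack, tape_roll from where it was at the start of the episode above 0.03 m).
Of brick1, brick2, brick3, brick4 only 2 to 4 are there at a start; the rules pass over those that are not, and their reading is None.
At some moment in a run one of brick1, brick2, brick3, brick4 may be knocked a few centimetres aside while the robot is not near it.
It also fails if it takes over 210 s, if anything falls off the work surface, if the arm or the gripper's body presses on something with over 40 N, if the wrist force passes 120 N, or if a joint passes its speed limit or range.

## Robot

A 6-joint arm with a two-finger parallel gripper is mounted at the origin on the work surface. World frame = base frame: x ahead of the robot, y to its left, z up, the work surface at z = 0. Lengths are in m, angles in rad, forces in N, time in s.
With the tool pointing down it reaches from about 0.35 to 0.85 m from the base axis. Payload 8.1 kg.
Tool frame: the origin (TCP) lies between the finger pads, 19 mm behind the fingertips; this is the grasp point; z points along the fingers, y is the direction in which the jaws open and shut (so a half turn about z gives the same grasp; the last joint's range is limited). The gripper opens to 93 mm and grips with 3 to 60 N. Pads are 15 mm wide; open, the fingers measure 128 mm over their backs; the gripper's body (75 mm by 188 mm) begins 65 mm behind the grasp point.
Start: joints at [1.251, 0.13, 1.488, -0, 1.523, -0.085], TCP at [0.14, 0.584, 0.237] pointing down, gripper open.
Joint ranges: [-2.96, 2.96], [-0.89, 2.26], [0.02, 2.5], [-1.34, 4.48], [0, 2.73], [-2.66, 2.66]. Speed limits (rad/s): [2.39, 2.39, 2.79, 3.14, 3.14, 3.14].

## Interface

Orientations are given as a rotation vector (axis times angle).
In Python, from plant import * gives the robot as it stands.
- The arm moves only by the tool apply_moves, never from a script. Its argument "commands" is one flat list of numbers, 7 for each row, row after row: the shift along the world's x, y, z in cm, then the turn, a rotation vector about the world's x, y, z in rad, then the finger opening in cm, from 0 to 9.3. A call has 1 to 8 rows; each row shifts and turns the pose as measured when the row begins; what a row does not reach is not made up. A row lasts 1/8 s, in which the tool goes at most 62.5 mm and 10.7 degrees, less where a joint would pass 70% of its speed; a pose out of reach is approached as far as the arm can. A call with a gripper value outside its range is refused whole. The fingers move at their own pace and stop on an object; "squeeze" is the grip in N (left out, the last holds). Time passes only in rows, so rows that do not move let the fingers close. It gives the time, the measured TCP pose, the force and the opening at its end, in the units of the state.
- read_state(): the state, without advancing time (a new reading comes with each control period).
- read_camera(name): name is "side" or "top"; returns (picture, depth): 480x640x3 uint8, blue, green, red; 480x640 float32, m along the optical axis (not along the pixel's ray), 0 where there is no reading.
- camera_model(name): a dict with "intrinsics" (3x3 intrinsics, pixels), "dist_coeffs" ([k1, k2, p1, p2, k3] as OpenCV has them; the pictures are not rectified), "R" (3x3) and "t" (3): a world point X has camera coordinates R X + t. Camera axes: x right, y down, z forward; pixel columns grow to the right and rows downward; lengths in m; the calibration is good to about 2 mm. A picture is of the moment at which its call begins. camera_model takes no time and is no camera call.
- close_job(): hands the job in, once; it reports no verdict.
Trained networks look in the newest picture that a camera, given by its name, has taken for a name from the list of things; names that differ only in an ending like _2 or _b are one class to them, and where a whole thing is asked for, a point or a joint stands for the part that bears it (a point fixed in the world has none). Each returns a list of dicts, best first, with "conf" (0 to 1); they miss things now and then, are a little off and sometimes report something else, mostly with a low value. They report only what shows in the picture. A call takes as long as a camera call. They do not tell look-alikes from the thing itself.
- find_in(query, camera): "point" ([x, y, z] in m, in the coordinates of the camera as it stood for that picture, good to about 4 mm: the middle of the surface that is visible of it).
- cut_out(query, camera): "mask" (480x640 bool, what is visible of it).
- spot_point(query, camera): "point" ([x, y, z] in m, in the coordinates of the camera as it stood for that picture, good to about 4 mm: a listed point, or the origin of a listed thing).
The state is a dict: "t": time; "q": joint angles; "dq": joint speeds; "joint_torque": joint torques, N m; "tool_pos": TCP position; "orientation": TCP orientation; "force": force on the tool from outside, world axes, zero at the start; "wrist_torque": the same for the moment, N m; "opening": finger opening in m.
Only numpy, scipy, OpenCV 4.12 (cv2) and the standard library are available. Lean on these libraries where they do the work, as an engineer would, in place of code of your own. Each camera call takes 0.05 s, during which the arm holds its last target. There are 200 camera calls.

## Working session

There is one attempt and no reset: what is moved stays moved. The work goes in short steps, Python scripts to look and compute and a tool call to move; the robot and the scene stay as the last step left them, time stands still between calls to the robot, and variables do not carry over. Pictures are saved under pics/ and viewed, about 12 in all and at most 16, crops included, and the job is handed in when it is done.

Besides the shell and the picture viewer there is one more tool, called after "Emit:" as name(argument=value, ...), one argument or row to a line, values as JSON. apply_moves: Moves the arm, as the interface text tells. Its arguments: {"type":"object","properties":{"commands":{"type":"array"},"squeeze":{"type":"number"}},"required":["commands"]}

```bash
mkdir -p pics; cat > h.py <<'E'
from plant import *
import numpy as np, cv2
def w(p,cam):
    m=camera_model(cam); return np.array(m["R"]).T@(np.array(p)-np.array(m["t"]))
def cloud(cam,depth,mask=None):
    m=camera_model(cam); ok=depth>0
    if mask is not None: ok&=mask
    v,u=np.nonzero(ok); z=depth[v,u]
    n=cv2.undistortPoints(np.stack([u,v],1).astype(float)[:,None],np.array(m["intrinsics"]),np.array(m["dist_coeffs"]))[:,0]
    P=np.c_[n*z[:,None],z]
    return (P-np.array(m["t"]))@np.array(m["R"]),u,v
def px(P,cam):
    m=camera_model(cam); return cv2.projectPoints(np.array(P,float).reshape(-1,1,3),cv2.Rodrigues(np.array(m["R"]))[0],np.array(m["t"],float),np.array(m["intrinsics"]),np.array(m["dist_coeffs"]))[0][:,0]
E
python3 - <<'E'
from h import *
np.set_printoptions(precision=3,suppress=True)
print({k:np.round(v,3) for k,v in read_state().items()})
for c in["top","side"]:
    im,d=read_camera(c); cv2.imwrite(f"pics/{c}0.png",im); np.save(f"pics/{c}d.npy",d)
    m=camera_model(c); print(c,"pos",-np.array(m["R"]).T@m["t"])
    for q in["canister","pot_rim","lever_ball","vent_mark","cover","cover_grip","pad","board","pump_bottle","tray_stack","tape_roll","brick1_mid"]:
        print(c,q,[(round(r["conf"],2),w(r["point"],c)) for r in spot_point(q,c)][:6])
E
```

```text
{'t': np.float64(0.0), 'q': array([ 1.251,  0.131,  1.489,  0.   ,  1.523, -0.085]), 'dq': array([ 0.001, -0.   , -0.002, -0.   , -0.   ,  0.   ]), 'joint_torque': array([ -0.001, -55.984, -49.176,   0.077,   0.035,  -0.   ]), 'tool_pos': array([0.139, 0.583, 0.236]), 'orientation': array([-0.368, -3.12 ,  0.003]), 'force': array([-0.328, -0.091,  0.77 ]), 'wrist_torque': array([-0.031,  0.026,  0.015]), 'opening': np.float64(0.093)}
top pos [0.464 0.024 1.003]
top canister [(0.44, array([ 0.516, -0.278, -0.002]))]
top pot_rim []
top lever_ball [(0.68, array([0.458, 0.026, 0.122])), (0.64, array([0.547, 0.343, 0.015]))]
top vent_mark [(0.55, array([ 0.456, -0.05 ,  0.119])), (0.41, array([0.786, 0.036, 0.003]))]
top cover [(0.66, array([ 0.588, -0.026,  0.047]))]
top cover_grip [(0.82, array([ 0.583, -0.024,  0.155]))]
top pad [(0.92, array([ 0.514, -0.281, -0.001])), (0.57, array([0.548, 0.346, 0.001]))]
top board [(0.8, array([0.49 , 0.287, 0.001])), (0.36, array([ 0.587, -0.027,  0.046]))]
top pump_bottle []
top tray_stack [(0.78, array([ 0.701, -0.354, -0.003]))]
top tape_roll [(
[... 204 characters left out ...]
28,  0.005]))]
side pot_rim []
side lever_ball [(0.8, array([0.46 , 0.022, 0.122])), (0.33, array([0.544, 0.228, 0.004]))]
side vent_mark [(0.93, array([ 0.454, -0.05 ,  0.123])), (0.21, array([0.552, 0.342, 0.003]))]
side cover [(0.8, array([ 0.582, -0.02 ,  0.051]))]
side cover_grip [(0.58, array([ 0.587, -0.021,  0.154]))]
side pad [(0.62, array([ 0.519, -0.277,  0.   ])), (0.33, array([ 0.584, -0.025,  0.004]))]
side board [(0.66, array([0.489, 0.283, 0.002])), (0.53, array([ 0.453, -0.05 ,  0.123]))]
side pump_bottle [(0.63, array([ 0.666,  0.399, -0.001]))]
side tray_stack [(0.71, array([ 0.706, -0.35 , -0.002]))]
side tape_roll [(0.64, array([0.788, 0.034, 0.001]))]
side brick1_mid []
```

View pics/top0.png

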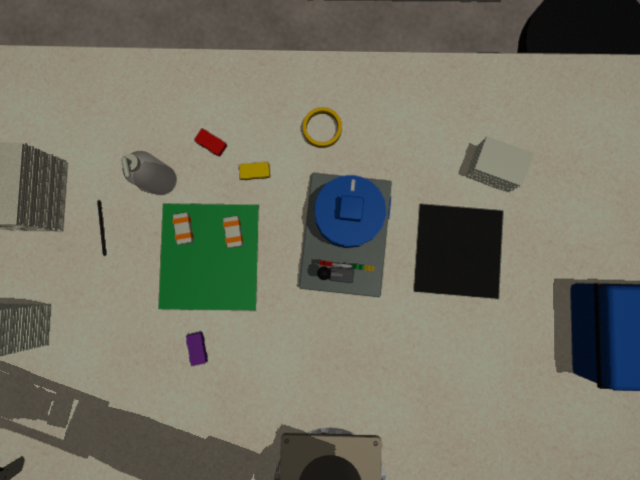

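View pics/side0.png

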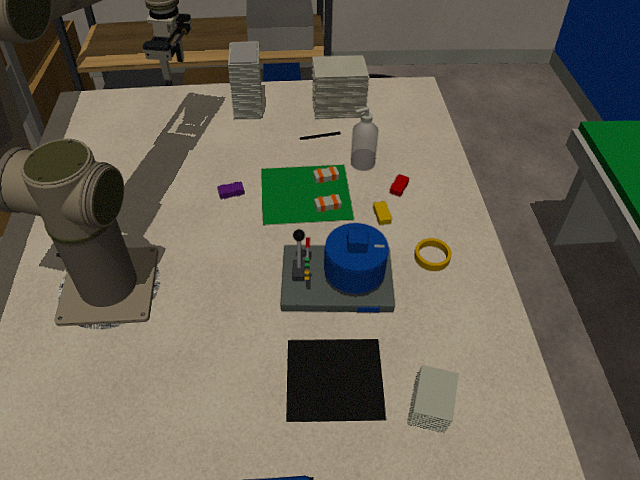

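Both views agree. Canister axis is at about (0.585, -0.025). Two banded bricks lie on the green board at top pixels (182,228) and (232,231). The red (210,141), yellow (254,170) and purple (196,348) look-alikes are off the board and stay untouched. The pad is at top pixel (459,251).

```bash
cat >> h.py <<'E'
def rect(mask_pts):
    (c,s,a)=cv2.minAreaRect(mask_pts.astype(np.float32)); 
    if s[0]<s[1]: a-=90; s=s[::-1]
    return np.round(c,4),np.round(s,3),round(float(np.radians((a+90)%180-90)),3)
E
python3 - <<'E'
from h import *
np.set_printoptions(precision=4,suppress=True)
im=cv2.imread("pics/top0.png"); d=np.load("pics/topd.npy")
P,u,v=cloud("top",d); H=cv2.cvtColor(im,cv2.COLOR_BGR2HSV)[v,u].astype(int)
def reg(sel): return rect(P[sel][:,:2])
def box(x0,x1,y0,y1,z0,z1): return (P[:,0]>x0)&(P[:,0]<x1)&(P[:,1]>y0)&(P[:,1]<y1)&(P[:,2]>z0)&(P[:,2]<z1)
print("bench z",np.median(P[box(.4,.5,.05,.15,-.1,.1)][:,2]))
print("pad",reg(box(.38,.66,-.42,-.14,-.01,.015)&(H[:,2]<40)))
print("plinth",reg(box(.4,.75,-.16,.12,.02,.036)))
print("block",reg(box(.52,.65,-.09,.05,.158,.18)), "covertop",reg(box(.48,.7,-.13,.09,.12,.14)))
b=box(.4,.68,.18,.42,.016,.035); lab=np.zeros(im.shape[:2],np.uint8); lab[v[b],u[b]]=255
n,L,st,ce=cv2.connectedComponentsWithStats(lab)
for i in range(1,n):
    if st[i,4]>60:
        s=b&(L[v,u]==i); print("brick?",ce[i],st[i,4],reg(s),np.median(P[s][:,2]))
s=box(.43,.5,-.15,.08,.035,.2)
for z0 in np.arange(.035,.15,.01):
    q=s&(P[:,2]>z0)&(P[:,2]<z0+.01)
    if q.sum()>3: print(round(z0,3),q.sum(),P[q].min(0),P[q].max(0))
cv2.imwrite("pics/crop1.png",cv2.resize(im[190:320,150:400],None,fx=3.2,fy=3.2,interpolation=cv2.INTER_CUBIC))
E
```

```text
bench z 0.0017112285372106345
pad (array([ 0.5143, -0.277 ]), array([0.195, 0.186]), -0.065)
plinth (array([ 0.5801, -0.0249]), array([0.332, 0.186]), -0.07)
block (array([ 0.5849, -0.0248]), array([0.044, 0.044]), -0.088) covertop (array([ 0.5841, -0.0244]), array([0.141, 0.14 ]), -1.499)
brick? [168.     184.4719] 89 (array([0.6476, 0.3813]), array([0.063, 0.019]), -0.645) 0.025295960223951953
brick? [247.1404 174.8421] 114 (array([0.6731, 0.2002]), array([0.039, 0.014]), -1.553) 0.02315710102766858
brick? [181.9192 227.8081] 495 (array([0.5507, 0.3425]), array([0.068, 0.036]), 0.21) 0.0259977656674112
brick? [232.0062 231.2536] 485 (array([0.5454, 0.2304]), array([0.068, 0.035]), 0.177) 0.02601231633145495
0.035 21 [ 0.4322 -0.0939  0.0351] [0.4966 0.075  0.0438]
0.045 251 [ 0.4392 -0.0388  0.0472] [0.4729 0.0124 0.055 ]
0.055 30 [ 0.4431 -0.0342  0.0551] [0.4684 0.006  0.0638]
0.065 19 [ 0.4517 -0.0289  0.0678] [0.4789 0.0027 0.0747]
0.075 18 [ 0.4538 -0.0264  0.0757] [0.4788 0.0049 0.0835]
0.085 29 [ 0.4538 -0.0774  0.086 ] [0.4756 0.0073 0.0946]
0.095 126 [ 0.4538 -0.0683  0.095 ] [0.4838 0.034  0.1049]
0.105 75 [ 0.4673 -0.0549  0.1051] [0.4837 0.0339 0.115 ]
0.115 20 [ 0.446  -0.0422  0.1158] [0.4771 0.0373 0.125 ]
0.125 125 [0.4459 0.0116 0.1253] [0.4716 0.0372 0.135 ]
0.135 21 [0.4519 0.0175 0.135 ] [0.4676 0.0332 0.1369]
```

View pics/crop1.png

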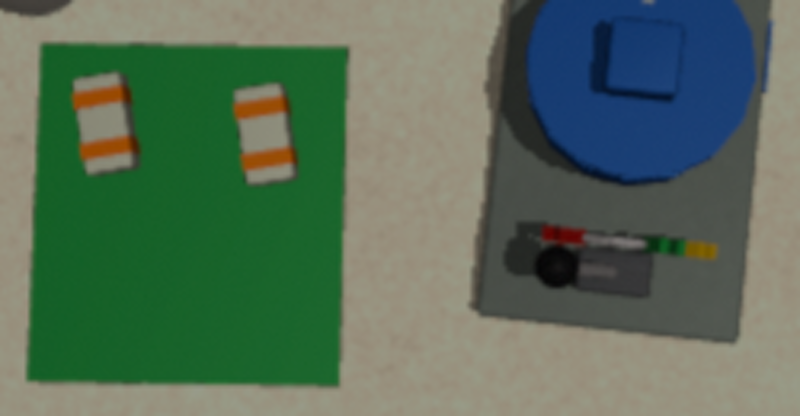

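Emit:
apply_moves(
  commands=[2.7,-4.8,0,0,0,0.02,9.3,2.7,-4.8,0,0,0,0.02,8,2.7,-4.8,0,0,0,0.02,6,2.7,-4.8,0,0,0,0.02,3.8,2.7,-4.8,0,0,0,0.02,3.8,2.7,-4.8,0,0,0,0.02,3.8,2.7,-4.8,0,0,0,0.02,3.8,2.7,-4.8,0,0,0,0.0,3.8],
  squeeze=20,
)

```text
t: 2.3
tool_pos: [0.3584, 0.1904, 0.2372]
orientation: [0.129, 3.135, 0.002]
force: [0.6, 0.0, -0.4]
opening: 0.0384
```

Emit:
apply_moves(
  commands=[2.4,-4.2,0,0,0,0,3.8,2.4,-4.2,0,0,0,0,3.8,2.4,-4.2,0,0,0,0,3.8,2.1,-4.0,0,0,0,0,3.8,0,0,0,0,0,0,3.8],
)

```text
t: 2.92
tool_pos: [0.455, 0.0151, 0.2386]
orientation: [0.138, 3.13, 0.003]
force: [1.0, 0.8, 0.6]
opening: 0.0379
```

```bash
python3 -c "
from h import *
s=read_state();print(s['tool_pos'],s['orientation'],s['q'])"
```

```text
[0.45504007 0.01508674 0.23860562] [1.37969434e-01 3.13026028e+00 2.68089554e-03] [-0.08115122 -0.28085666  1.87678708  0.00201874  1.53743934 -1.56391154]
```

Emit:
apply_moves(
  commands=[-0.4,0.95,-2.5,0,0,0,3.8,0,0,-3,0,0,0,3.8,0,0,0,0,0,0,3.8],
)

```text
t: 3.3
tool_pos: [0.4505, 0.0261, 0.1832]
orientation: [0.14, 3.129, 0.004]
force: [-0.5, 0.0, 0.7]
opening: 0.0378
```

Emit:
apply_moves(
  commands=[0,-0.15,-2.2,0,0,0,3.8,0,0,-2.0,0,0,0,3.8,0,0,-1.0,0,0,0,3.8,0,0,0,0,0,0,3.4],
)

```text
t: 3.8
tool_pos: [0.4526, 0.0268, 0.1357]
orientation: [0.135, 3.123, 0.005]
force: [0.3, 0.1, 0.1]
opening: 0.0347
```

```bash
python3 - <<'E'
from h import *
im,d=read_camera("side"); p=px([0.456,-0.01,0.11],"side")[0].astype(int)
cv2.imwrite("pics/lev1.png",cv2.resize(im[p[1]-70:p[1]+70,p[0]-90:p[0]+90],None,fx=4,fy=4))
print([ (r["conf"],w(r["point"],"side")) for r in spot_point("lever_ball","side")],p)
E
```

```text
[(0.55, array([0.55550722, 0.33715687, 0.00408621])), (0.53, array([0.46097708, 0.01736703, 0.12256855]))] [297 249]
```

View pics/lev1.png

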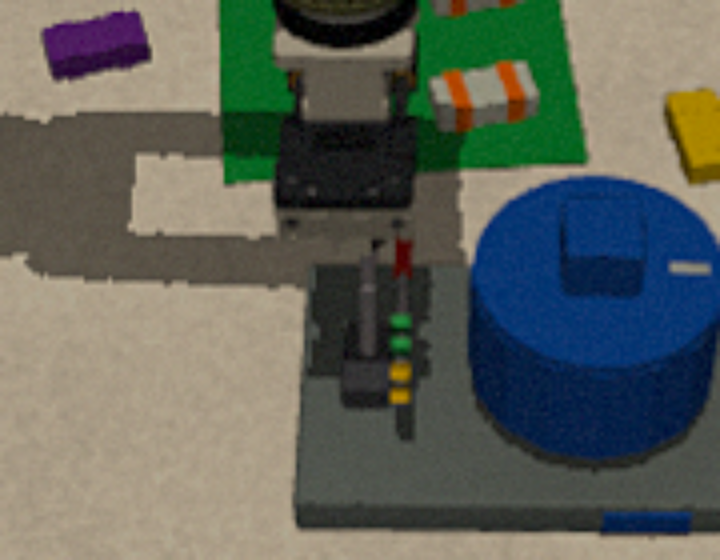

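Emit:
apply_moves(
  commands=[-0.1,-1.8,-0.1,0,0,0,3.4,-0.1,-2,0,0,0,0,3.4,-0.1,-2,-0.1,0,0,0,3.4,-0.1,-1.8,0,0,0,0,3.4,0,0,0,0,0,0,3.4],
)

```text
t: 4.53
tool_pos: [0.4532, -0.0483, 0.1415]
orientation: [0.132, 3.112, 0.013]
force: [-0.1, -0.6, -0.7]
opening: 0.0337
```

Emit:
apply_moves(
  commands=[-0.3,0,-0.9,0,0,0,3.4,0,-0.5,0,0,0,0,3.4,0,0,0,0,0,0,3.4],
)

```text
t: 4.9
tool_pos: [0.4503, -0.0522, 0.1324]
orientation: [0.13, 3.111, 0.014]
force: [-0.3, -0.4, -0.6]
opening: 0.0338
```

```bash
python3 - <<'E'
from h import *
im,d=read_camera("side"); p=px([0.456,-0.05,0.12],"side")[0].astype(int)
cv2.imwrite("pics/lev2.png",cv2.resize(im[p[1]-70:p[1]+70,p[0]-90:p[0]+90],None,fx=4,fy=4))
print([ (r["conf"],w(r["point"],"side")) for r in spot_point("lever_ball","side")],[ (r["conf"],w(r["point"],"side")) for r in spot_point("vent_mark","side")],p)
E
```

```text
[(0.74, array([ 4.87141119e-01,  2.84619553e-01, -6.67741196e-05]))] [(0.56, array([ 0.45465094, -0.05327776,  0.12279984])), (0.22, array([0.79026393, 0.03645732, 0.0032448 ]))] [298 259]
```

View pics/lev2.png

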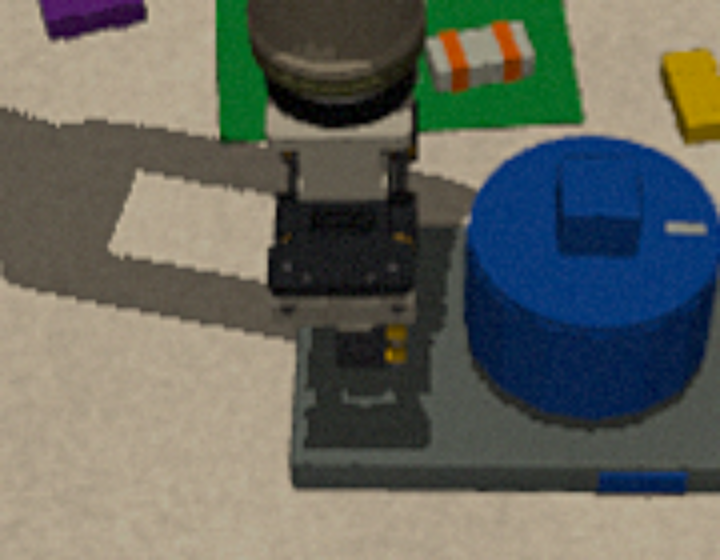

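Emit:
apply_moves(
  commands=[0,0,1.5,0,0,0,4.2,0,0,4,0,0,0,4.2,0.5,0,5,0,0.03,0,6,-1,4,2,0,0,0,9,-1,4,0,0,0,0,9.3,-1,4,0,0,0,0,9.3],
)

```text
t: 5.8
tool_pos: [0.4256, 0.0687, 0.2689]
orientation: [0.141, 3.135, 0.011]
force: [0.8, 0.5, 0.3]
opening: 0.0772
```

```bash
cat > lever.py <<'E'
from h import *
for c in["top","side"]:
    im,d=read_camera(c)
    print(c,[ (round(r["conf"],2),w(r["point"],c).round(4)) for r in spot_point("lever_ball",c)])
    P,u,v=cloud(c,d); V=im[v,u].max(1)
    s=(abs(P[:,0]-.454)<.03)&(P[:,1]>-.1)&(P[:,1]<.05)&(P[:,2]>.112)&(P[:,2]<.15)&(V<70)
    if s.sum()>4: print(s.sum(),P[s].min(0),P[s].max(0))
E
python3 lever.py; python3 -c "
from h import *
s=read_state();print(s['tool_pos'],s['orientation'],s['q'])"
```

```text
top [(0.47, array([ 0.4525, -0.0452,  0.1242]))]
149 [ 0.43980772 -0.06171227  0.11289913] [ 0.47700089 -0.03391705  0.14032184]
side [(0.54, array([ 0.4536, -0.0528,  0.1253]))]
128 [ 0.441156   -0.06646105  0.11473922] [ 0.46782046 -0.04113954  0.1396411 ]
[0.42559455 0.0680186  0.267974  ] [0.13629594 3.13614713 0.01071867] [ 0.03385552 -0.35699226  1.88398451  0.00662373  1.61161261 -1.44979595]
```

Lever ball now measured at y ≈ -0.048 to -0.052; VENT is at about -0.050, so it is in the notch. Next is the cover.

Emit:
apply_moves(
  commands=[2,-1.2,0,0,0,-0.18,9.3,2,-1.2,0,0,0,-0.18,9.3,2,-1.2,0,0,0,-0.18,9.3,2,-1.2,0,0,0,-0.18,9.3,2,-1.2,0,0,0,-0.18,9.3,2,-1.2,0,0,0,-0.18,9.3,2,-1.2,0,0,0,-0.18,9.3,2,-1,0,0,0,-0.18,9.3],
  squeeze=50,
)

```text
t: 7.0
tool_pos: [0.5909, -0.0412, 0.2699]
orientation: [2.228, 2.205, -0.003]
force: [-0.2, 0.1, -0.8]
opening: 0.0928
```

```bash
cat > st.py <<'E'
from h import *
from scipy.spatial.transform import Rotation as R
s=read_state();r=R.from_rotvec(s['orientation']).as_matrix()
print('t',s['t'],s['tool_pos'].round(4),'jawyaw',np.arctan2(-r[0,1],r[1,1]).round(3),'z',r[:,2].round(3),'q',s['q'].round(2),'F',s['force'].round(1),'op',s['opening'].round(4))
E
python3 st.py
```

```text
Traceback (most recent call last):
  File "st.py", line 4, in <module>
    print('t',s['t'],s['tool_pos'].round(4),'jawyaw',np.arctan2(-r[0,1],r[1,1]).round(3),'z',r[:,2].round(3),'q',s['q'].round(2),'F',s['force'].round(1),'op',s['opening'].round(4))
                                                                                                                                                              ^^^^^^^^^^^^^^^^^^
AttributeError: 'float' object has no attribute 'round'
```

Emit:
apply_moves(
  commands=[-0.6,1.6,-3,0,0,-0.06,9.3,0,0,-3.5,0,0,0,9.3,0,0,-2.5,0,0,0,9.3,0,0,0,0,0,0,9.3],
)

```text
t: 7.5
tool_pos: [0.5861, -0.0333, 0.1777]
orientation: [2.306, 2.121, -0.006]
force: [0.4, 0.3, 0.9]
opening: 0.093
```

```bash
sed -i "s/s\['opening'\].round(4)/round(float(s['opening']),4)/" st.py
python3 st.py
```

```text
t 7.5 [ 0.5861 -0.0333  0.1777] jawyaw -1.655 z [ 0.003 -0.009 -1.   ] q [-0.14  0.13  1.6  -0.01  1.41 -0.05] F [0.4 0.3 0.9] op 0.093
```

Emit:
apply_moves(
  commands=[-0.1,0.85,-1.2,0,0,0,9.3,0,0,-1.2,0,0,0,9.3,0,0,0,0,0,0,9.3],
)

```text
t: 7.88
tool_pos: [0.5865, -0.0259, 0.1551]
orientation: [2.306, 2.117, -0.003]
force: [0.1, -0.1, -0.4]
opening: 0.0931
```

```bash
python3 st.py
```

```text
t 7.875 [ 0.5865 -0.0259  0.1551] jawyaw -1.656 z [ 0.006 -0.01  -1.   ] q [-0.13  0.14  1.63 -0.01  1.36 -0.04] F [ 0.1 -0.1 -0.4] op 0.0931
```

Emit:
apply_moves(
  commands=[0,0,0,0,0,0,4,0,0,0,0,0,0,4,0,0,0,0,0,0,4,0,0,0,0,0,0,4,0,0,0.03,0,0,0.1,4,0,0,0.03,0,0,0.15,4,0,0,0.03,0,0,0.18,4,0,0,0.03,0,0,0.18,4],
)

```text
t: 8.88
tool_pos: [0.5876, -0.0263, 0.1583]
orientation: [1.539, 2.724, 0.006]
force: [-0.8, 1.0, -0.7]
opening: 0.0452
```

```bash
python3 st.py
```

```text
t 8.875 [ 0.5876 -0.0263  0.1583] jawyaw -1.028 z [ 0.014 -0.003 -1.   ] q [-0.13  0.14  1.63 -0.    1.36 -0.67] F [-0.8  1.  -0.7] op 0.0452
```

Emit:
apply_moves(
  commands=[0,0,0.02,0,0,0.18,4,0,0,0.03,0,0,0.18,4,0,0,0.03,0,0,0.18,4,0,0,0.03,0,0,0.18,4,0,0,0.03,0,0,0.18,4,0,0,0.03,0,0,0.18,4,0,0,0.03,0,0,0.18,4,0,0,0.03,0,0,0.18,4],
)

```text
t: 9.88
tool_pos: [0.5869, -0.0259, 0.1612]
orientation: [-0.711, 3.054, 0.02]
force: [-0.0, 0.8, 0.5]
opening: 0.045
```

```bash
python3 st.py
```

```text
t 9.875 [ 0.5869 -0.0259  0.1612] jawyaw 0.458 z [ 0.003  0.014 -1.   ] q [-0.14  0.14  1.62  0.01  1.38 -2.17] F [-0.   0.8  0.5] op 0.045
```

Emit:
apply_moves(
  commands=[0,0,0.02,0,0,0.17,4,0,0,0.02,0,0,0.12,4,0,0,0,0,0,0,4,0,0,0,0,0,0,9.3,0,0,0,0,0,0,9.3,0,0,0,0,0,0,9.3,0,0,0,0,0,0,9.3],
)

```text
t: 10.75
tool_pos: [0.5869, -0.0259, 0.1619]
orientation: [-1.151, 2.919, 0.021]
force: [1.0, 0.1, -0.7]
opening: 0.0801
```

```bash
python3 st.py; python3 - <<'E'
from h import *
im,d=read_camera("top"); p=px([0.585,-0.025,0.14],"top")[0].astype(int)
cv2.imwrite("pics/cov1.png",cv2.resize(im[p[1]-60:p[1]+60,p[0]-80:p[0]+80],None,fx=4,fy=4))
E
```

```text
t 10.75 [ 0.5869 -0.0259  0.1619] jawyaw 0.751 z [-0.001  0.014 -1.   ] q [-0.14  0.15  1.61  0.01  1.39 -2.46] F [ 1.   0.1 -0.7] op 0.0801
```

View pics/cov1.png

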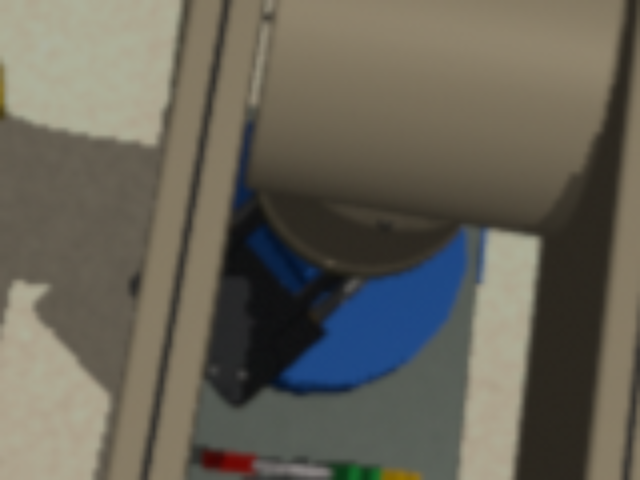

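Emit:
apply_moves(
  commands=[0,0,0,0,0,0,9.3,0,0,0,0,0,-0.185,9.3,0,0,0,0,0,-0.185,9.3,0,0,0,0,0,-0.185,9.3,0,0,0,0,0,-0.185,9.3,0,0,0,0,0,-0.185,9.3,0,0,0,0,0,-0.185,9.3,0,0,0,0,0,-0.185,9.3],
)

```text
t: 11.8
tool_pos: [0.5869, -0.026, 0.1619]
orientation: [0.872, 3.006, 0.013]
force: [-0.0, 0.4, 0.2]
opening: 0.093
```

Emit:
apply_moves(
  commands=[0,0,0,0,0,-0.185,9.3,0,0,0,0,0,-0.185,9.3,0,0,0,0,0,-0.185,9.3,0,0,0,0,0,-0.185,9.3,0,0,0,0,0,-0.185,9.3,0,0,0,0,0,-0.185,9.3,0,0,0,0,0,-0.185,9.3,0,0,0,0,0,-0.185,9.3],
)

```text
t: 12.8
tool_pos: [0.5868, -0.026, 0.1619]
orientation: [2.685, 1.603, -0.002]
force: [-0.2, -0.3, -0.2]
opening: 0.0927
```

```bash
python3 st.py
```

```text
t 12.8 [ 0.5868 -0.026   0.1619] jawyaw -2.065 z [ 0.006 -0.013 -1.   ] q [-0.12  0.14  1.62 -0.01  1.38  0.37] F [-0.2 -0.3 -0.2] op 0.0927
```

Emit:
apply_moves(
  commands=[0,0,0,0,0,-0.185,9.3,0,0,0,0,0,-0.185,9.3,0,0,0,0,0,-0.185,9.3,0,0,0,0,0,-0.185,9.3,0,0,0,0,0,-0.185,9.3,0,0,0,0,0,-0.185,9.3,0,0,0,0,0,-0.185,9.3,0,0,0,0,0,-0.185,9.3],
)

```text
t: 13.8
tool_pos: [0.5869, -0.0258, 0.1619]
orientation: [3.062, -0.658, -0.017]
force: [-0.4, 0.3, -0.5]
opening: 0.0932
```

Emit:
apply_moves(
  commands=[0,0,0,0,0,-0.185,9.3,0,0,0,0,0,-0.185,9.3,0,0,0,0,0,0,9.3],
)

```text
t: 14.18
tool_pos: [0.5869, -0.0259, 0.1618]
orientation: [2.888, -1.217, -0.02]
force: [-0.8, 0.2, -0.6]
opening: 0.0929
```

```bash
python3 st.py
```

```text
t 14.175 [ 0.5869 -0.0259  0.1618] jawyaw 2.344 z [-0.014 -0.002 -1.   ] q [-0.13  0.16  1.6  -0.    1.4   2.24] F [-0.8  0.2 -0.6] op 0.0929
```

Emit:
apply_moves(
  commands=[0,0,-0.1,0,-0.012,-0.02,4,0,0,0,0,0,0,4,0,0,0,0,0,0,4,0,0,0,0,0,0,4,0,0,0.03,0,0,0.12,4,0,0,0.03,0,0,0.185,4,0,0,0.03,0,0,0.185,4,0,0,0.03,0,0,0.185,4],
)

```text
t: 15.18
tool_pos: [0.5856, -0.027, 0.162]
orientation: [3.131, -0.19, -0.004]
force: [-0.4, -1.4, 0.4]
opening: 0.0471
```

Emit:
apply_moves(
  commands=[0,0,0.03,0,0,0.185,4,0,0,0.03,0,0,0.185,4,0,0,0.03,0,0,0.185,4,0,0,0.03,0,0,0.185,4,0,0,0.03,0,0,0.185,4,0,0,0.03,0,0,0.185,4,0,0,0.03,0,0,0.185,4,0,0,0.03,0,0,0.185,4],
)

```text
t: 16.18
tool_pos: [0.586, -0.0283, 0.1648]
orientation: [2.419, 1.994, 0.005]
force: [-0.4, 1.3, -0.2]
opening: 0.0472
```

```bash
python3 st.py
```

```text
t 16.175 [ 0.586  -0.0283  0.1648] jawyaw -1.763 z [ 0.007 -0.004 -1.   ] q [-0.13  0.13  1.62 -0.    1.38  0.06] F [-0.4  1.3 -0.2] op 0.0472
```

Emit:
apply_moves(
  commands=[0,0.05,0.03,0,0,0.185,4,0,0.05,0.03,0,0,0.185,4,0,0.05,0.03,0,0,0.185,4,0,0,0.03,0,0,0.185,4,0,0,0.03,0,0,0.185,4,0,0,0.03,0,0,0.185,4,0,0,0.03,0,0,0.185,4,0,0,0.03,0,0,0.185,4],
)

```text
t: 17.18
tool_pos: [0.5863, -0.0267, 0.1677]
orientation: [0.411, 3.111, 0.012]
force: [-0.5, 0.3, 0.7]
opening: 0.0469
```

Emit:
apply_moves(
  commands=[0,0,0.03,0,0,0.185,4,0,0,0.03,0,0,0.185,4,0,0,0.03,0,0,0.185,4,0,0,0.03,0,0,0.185,4,0,0,0.03,0,0,0.185,4,0,0,0.02,0,0,0.12,4,0,0,0,0,0,0,4],
)

```text
t: 18.05
tool_pos: [0.5864, -0.0268, 0.1698]
orientation: [1.223, -2.892, -0.013]
force: [-0.3, 0.7, -0.5]
opening: 0.0471
```

```bash
python3 st.py
```

```text
t 18.05 [ 0.5864 -0.0268  0.1698] jawyaw 0.8 z [-0.004  0.007 -1.   ] q [-0.14  0.14  1.6   0.01  1.4  -2.51] F [-0.3  0.7 -0.5] op 0.0471
```

Emit:
apply_moves(
  commands=[0,0,0,0,0,0,9.3,0,0,0,0,0,0,9.3,0,0,0,0,0,0,9.3,0,0,0,0,0,0,9.3,0,0,0,0,0,-0.1,9.3,0,0,0,0,0,-0.185,9.3,0,0,0,0,0,-0.185,9.3,0,0,0,0,0,-0.185,9.3],
)

```text
t: 19.05
tool_pos: [0.5864, -0.0269, 0.1697]
orientation: [-0.197, 3.134, 0.013]
force: [0.4, -0.1, 0.1]
opening: 0.0928
```

Emit:
apply_moves(
  commands=[0,0,0,0,0,-0.185,9.3,0,0,0,0,0,-0.185,9.3,0,0,0,0,0,-0.185,9.3,0,0,0,0,0,-0.185,9.3,0,0,0,0,0,-0.185,9.3,0,0,0,0,0,-0.185,9.3,0,0,0,0,0,-0.185,9.3,0,0,0,0,0,-0.185,9.3],
)

```text
t: 20.05
tool_pos: [0.5863, -0.0269, 0.1698]
orientation: [1.989, 2.424, 0.008]
force: [0.5, -0.1, 0.8]
opening: 0.093
```

Emit:
apply_moves(
  commands=[0,0,0,0,0,-0.185,9.3,0,0,0,0,0,-0.185,9.3,0,0,0,0,0,-0.185,9.3,0,0,0,0,0,-0.185,9.3,0,0,0,0,0,-0.185,9.3,0,0,0,0,0,-0.185,9.3,0,0,0,0,0,-0.185,9.3,0,0,0,0,0,-0.185,9.3],
)

```text
t: 21.05
tool_pos: [0.5863, -0.0269, 0.1698]
orientation: [3.105, 0.418, -0.001]
force: [-0.4, -0.1, -0.0]
opening: 0.093
```

```bash
python3 st.py
```

```text
t 21.05 [ 0.5863 -0.0269  0.1698] jawyaw -2.874 z [ 0.    -0.008 -1.   ] q [-0.13  0.13  1.61 -0.01  1.4   1.18] F [-0.4 -0.1 -0. ] op 0.093
```

Emit:
apply_moves(
  commands=[0,0,0,0,0,-0.185,9.3,0,0,0,0,0,-0.185,9.3,0,0,0,0,0,-0.185,9.3,0,0,0,0,0,-0.185,9.3,0,0,0,0,0,-0.185,9.3,0,0,0,0,0,-0.06,9.3,0,0,0,0,0,0,9.3],
)

```text
t: 21.92
tool_pos: [0.5863, -0.0269, 0.1698]
orientation: [2.926, -1.125, -0.007]
force: [-0.0, 0.1, -0.1]
opening: 0.0929
```

```bash
python3 st.py
```

```text
t 21.925 [ 0.5863 -0.0269  0.1698] jawyaw 2.407 z [-0.007 -0.005 -1.   ] q [-0.13  0.14  1.6  -0.01  1.41  2.18] F [-0.   0.1 -0.1] op 0.0929
```

Emit:
apply_moves(
  commands=[0,0,0,0,0,-0.035,4,0,0,0,0,0,0,4,0,0,0,0,0,0,4,0,0,0,0,0,0,4,0,0,0.03,0,0,0.12,4,0,0,0.03,0,0,0.185,4,0,0,0.03,0,0,0.185,4,0,0,0.03,0,0,0.185,4],
  squeeze=58,
)

```text
t: 22.92
tool_pos: [0.5866, -0.027, 0.1712]
orientation: [3.131, -0.126, -0.002]
force: [0.2, 0.2, 0.6]
opening: 0.0492
```

Emit:
apply_moves(
  commands=[0,0,0.03,0,0,0.185,4,0,0,0.03,0,0,0.185,4,0,0,0.03,0,0,0.185,4,0,0,0.03,0,0,0.185,4,0,0,0.03,0,0,0.185,4,0,0,0.03,0,0,0.185,4,0,0,0.03,0,0,0.185,4,0,0,0.03,0,0,0.185,4],
)

```text
t: 23.92
tool_pos: [0.5867, -0.0265, 0.174]
orientation: [2.379, 2.044, 0.008]
force: [0.1, 1.1, 0.6]
opening: 0.0491
```

Emit:
apply_moves(
  commands=[0,0,0.03,0,0,0.185,4,0,0,0.03,0,0,0.185,4,0,0,0.03,0,0,0.185,4,0,0,0.03,0,0,0.185,4,0,0,0.03,0,0,0.185,4,0,0,0.03,0,0,0.185,4,0,0,0.03,0,0,0.185,4,0,0,0.03,0,0,0.185,4],
)

```text
t: 24.92
tool_pos: [0.5863, -0.0267, 0.1769]
orientation: [0.348, 3.122, 0.01]
force: [-0.6, -0.2, -0.4]
opening: 0.0488
```

```bash
python3 st.py
```

```text
t 24.925 [ 0.5863 -0.0267  0.1769] jawyaw -0.222 z [ 0.001  0.007 -1.   ] q [-0.14  0.13  1.6   0.01  1.41 -1.49] F [-0.6 -0.2 -0.4] op 0.0488
```

Emit:
apply_moves(
  commands=[0,0,0.03,0,0,0.185,4,0,0,0.03,0,0,0.185,4,0,0,0.03,0,0,0.185,4,0,0,0.03,0,0,0.185,4,0,0,0.03,0,0,0.185,4,0,0,0,0,0,0,4],
)

```text
t: 25.68
tool_pos: [0.5864, -0.0269, 0.1787]
orientation: [1.099, -2.94, -0.01]
force: [-0.4, -0.1, 0.5]
opening: 0.0487
```

```bash
python3 st.py; python3 - <<'E'
from h import *
im,d=read_camera("side"); p=px([0.53,-0.03,0.12],"side")[0].astype(int)
cv2.imwrite("pics/cov2.png",cv2.resize(im[p[1]-75:p[1]+75,p[0]-100:p[0]+100],None,fx=4,fy=4))
E
```

```text
t 25.675 [ 0.5864 -0.0269  0.1787] jawyaw 0.715 z [-0.005  0.005 -1.   ] q [-0.14  0.13  1.59  0.    1.42 -2.42] F [-0.4 -0.1  0.5] op 0.0487
```

View pics/cov2.png

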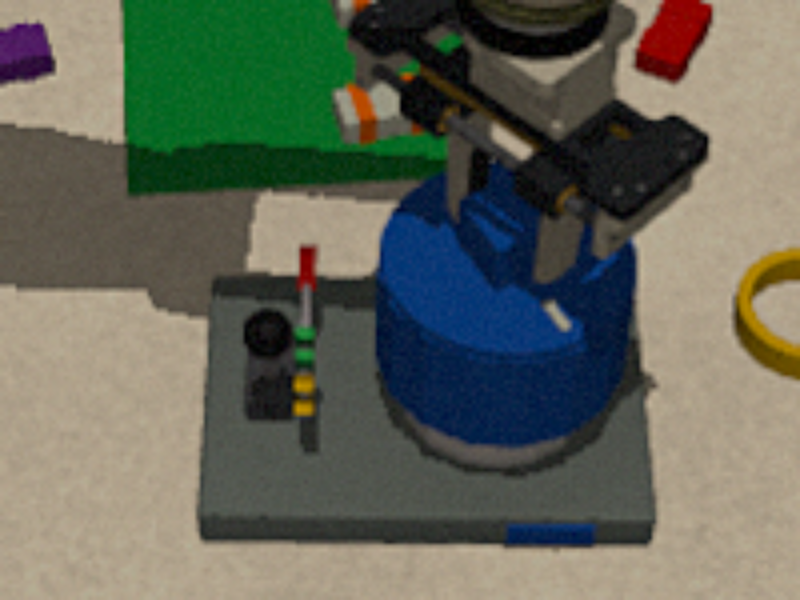

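```bash
python3 - <<'E'
from h import *
im,d=read_camera("side"); P,u,v=cloud("side",d); I=im[v,u].astype(int)
r=np.hypot(P[:,0]-.585,P[:,1]+.026)
top=(r<.068)&(P[:,2]>.13)&(P[:,2]<.175)
blue=top&(I[:,0]>I[:,2]+60); print("top z",np.percentile(P[blue][:,2],[10,50,90]))
wh=top&(I.min(1)>110)&(r>.03); p=np.median(P[wh],0); print(wh.sum(),p,np.arctan2(p[1]+.026,p[0]-.585))
im0=cv2.imread("pics/side0.png"); d0=np.load("pics/sided.npy"); P,u,v=cloud("side",d0); I=im0[v,u].astype(int)
r=np.hypot(P[:,0]-.585,P[:,1]+.026); wh=(r<.068)&(P[:,2]>.11)&(P[:,2]<.175)&(I.min(1)>110); p=np.median(P[wh],0); print(wh.sum(),p,np.arctan2(p[1]+.026,p[0]-.585))
E
```

```text
top z [0.14986933 0.152179   0.15474294]
15 [ 0.60813826 -0.07441943  0.15270114] -1.125007791119881
12 [ 0.63202062 -0.03136713  0.13163591] -0.11365229757605216
```

Cover mark confirms 11.56 rad of rotation and a 20.6 mm rise, so the cover is free. Lifting.

Emit:
apply_moves(
  commands=[0,0,0.5,0,0,0,4,0,0,1,0,0,0,4,0,0,1.5,0,0,0,4,0,0,2,0,0,0,4,0,0,2,0,0,0,4,0,0,2,0,0,0,4,0,0,1,0,0,0,4],
)

```text
t: 26.65
tool_pos: [0.585, -0.0267, 0.2843]
orientation: [1.081, -2.945, -0.011]
force: [-0.3, 0.3, -3.8]
opening: 0.0492
```

```bash
python3 st.py; python3 - <<'E'
from h import *
im,d=read_camera("side"); cv2.imwrite("pics/lift.png",cv2.resize(im[100:400,150:550],None,fx=2,fy=2))
E
```

```text
t 26.65 [ 0.585  -0.0267  0.2843] jawyaw 0.704 z [-0.007  0.005 -1.   ] q [-0.14  0.08  1.45  0.    1.61 -2.41] F [-0.3  0.3 -3.8] op 0.0492
```

View pics/lift.png

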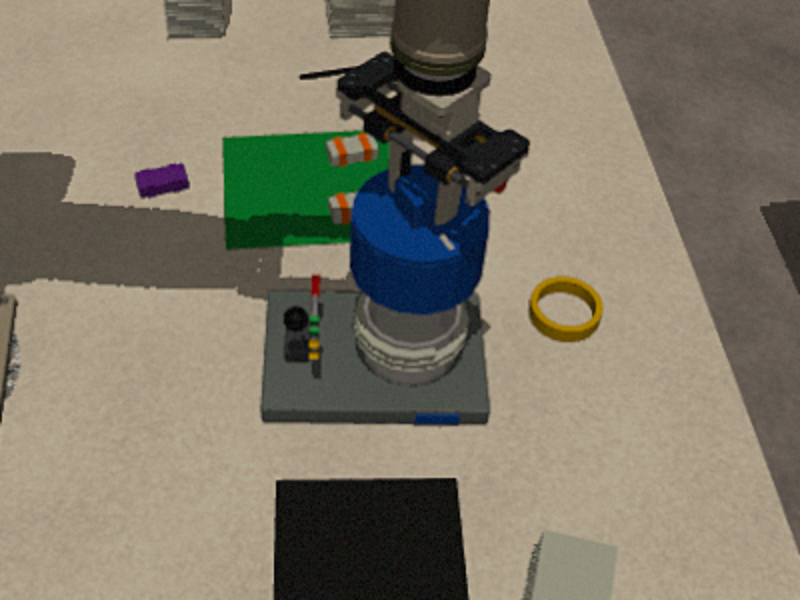

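Cover held level above the rim (only the block is gripped, tool weight −3.8 N). Carrying it to the pad, letting the yaw follow joint 1.

Emit:
apply_moves(
  commands=[-0.3,-2,0,0,0,-0.08,4,-0.8,-3.2,0,0,0,-0.1,4,-1,-3.6,0,0,0,-0.1,4,-1,-3.6,0,0,0,-0.1,4,-1,-3.6,0,0,0,-0.1,4,-1,-3.6,0,0,0,-0.1,4,-1,-3,0,0,0,-0.05,4,-0.5,-1.5,0,0,0,0,4],
)

```text
t: 27.7
tool_pos: [0.5156, -0.2723, 0.2824]
orientation: [0.087, -3.136, -0.016]
force: [-0.0, 0.2, -3.7]
opening: 0.0494
```

```bash
python3 st.py
```

```text
t 27.7 [ 0.5156 -0.2723  0.2824] jawyaw 0.055 z [-0.004  0.01  -1.   ] q [-0.58  0.08  1.46  0.01  1.61 -2.2 ] F [-0.   0.2 -3.7] op 0.0494
```

Emit:
apply_moves(
  commands=[0,-0.2,-2.5,-0.01,0,0,4,0,-0.1,-3.5,0,0,0,4,0,0,-3.5,0,0,0,4,0,0,-3,0,0,0,4,0,0,-2,0,0,0,4,0,0,-0.8,0,0,0,4,0,0,0,0,0,0,4],
)

```text
t: 28.58
tool_pos: [0.5157, -0.273, 0.1244]
orientation: [0.1, -3.136, -0.003]
force: [0.4, 0.5, -3.4]
opening: 0.049
```

```bash
python3 st.py
```

```text
t 28.575 [ 0.5157 -0.273   0.1244] jawyaw 0.064 z [-0.004  0.002 -1.   ] q [-0.57  0.17  1.65 -0.    1.32 -2.21] F [ 0.4  0.5 -3.4] op 0.049
```

Emit:
apply_moves(
  commands=[-0.1,-0.3,-0.6,0,0,0,4,0,0,-0.4,0,0,0,4,0,0,-0.3,0,0,0,4,0,0,-0.2,0,0,0,4,0,0,0,0,0,0,4],
)

```text
t: 29.2
tool_pos: [0.5164, -0.2773, 0.1117]
orientation: [-0.101, 3.14, -0.001]
force: [0.5, -0.7, -3.6]
opening: 0.0489
```

```bash
python3 st.py
```

```text
t 29.2 [ 0.5164 -0.2773  0.1117] jawyaw 0.064 z [ 0.    -0.001 -1.   ] q [-0.58  0.19  1.66 -0.    1.29 -2.22] F [ 0.5 -0.7 -3.6] op 0.0489
```

Emit:
apply_moves(
  commands=[0,0,-0.2,0,0,0,4,0,0,-0.2,0,0,0,4,0,0,0,0,0,0,4],
)

```text
t: 29.58
tool_pos: [0.5183, -0.2779, 0.1104]
orientation: [-0.101, 3.136, -0.004]
force: [-0.6, 0.2, -4.2]
opening: 0.0484
```

Emit:
apply_moves(
  commands=[-0.1,0,-0.2,0,0,0,4,0,0,-0.2,0,0,0,4,0,0,0,0,0,0,4],
)

```text
t: 29.95
tool_pos: [0.5197, -0.2786, 0.1102]
orientation: [-0.1, 3.13, -0.007]
force: [-0.3, 0.7, -2.7]
opening: 0.0478
```

```bash
python3 st.py; python3 - <<'E'
from h import *
im,d=read_camera("side"); P,u,v=cloud("side",d); I=im[v,u].astype(int)
c=(abs(P[:,0]-.515)<.11)&(abs(P[:,1]+.277)<.12)
blue=c&(I[:,0]>I[:,2]+50)&(P[:,2]>-.01); h=np.histogram(P[blue][:,2],bins=np.arange(0,.16,.005));print(h[0])
s=blue&(P[:,2]>.07)&(P[:,2]<.1); print(rect(P[s][:,:2]),np.median(P[s][:,2]))
cv2.imwrite("pics/pad1.png",cv2.resize(im[260:460,240:480],None,fx=3,fy=3))
E
```

```text
t 29.95 [ 0.5197 -0.2786  0.1102] jawyaw 0.064 z [ 0.01  -0.004 -1.   ] q [-0.58  0.19  1.66  0.    1.28 -2.22] F [-0.3  0.7 -2.7] op 0.0478
[ 22  48  71  56  82  61  77  68  68  63  73  68  77  59  85 151 958 527
   1   1   0   0   0   0   0   0   0   0   0   0   0]
(array([ 0.517 , -0.2882]), array([0.143, 0.127]), -0.256) 0.08387271644301643
```

View pics/pad1.png

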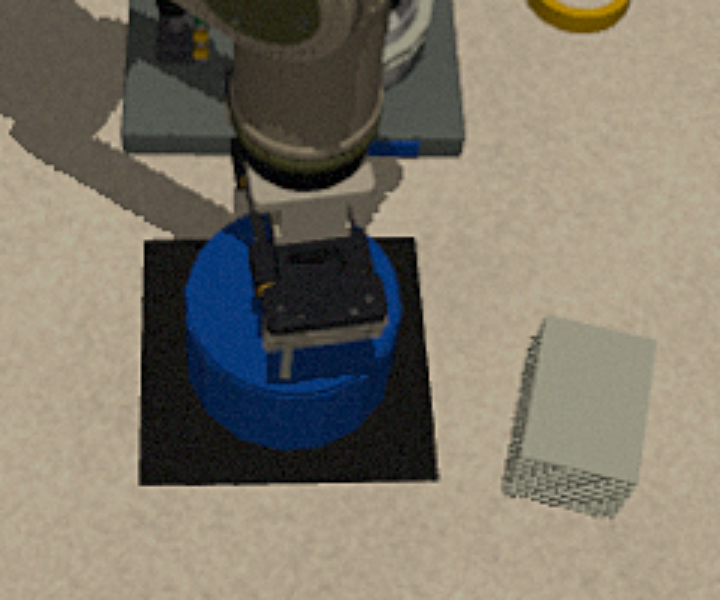

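Top face is at 0.084 m, which means it is seated on the pad and well inside it. Releasing.

Emit:
apply_moves(
  commands=[0,0,0,0,0,0,4.8,0,0,0,0,0,0,6.5,0,0,0,0,0,0,9.3,0,0,0,0,0,0,9.3,0,0,1,0,0,0,9.3,0,0,3,0,0,0,9.3,0,0,4,0,0,0,9.3,0,0,4,0,0,0,9.3],
)

```text
t: 31.0
tool_pos: [0.5172, -0.2778, 0.2305]
orientation: [-0.1, 3.136, -0.003]
force: [0.2, -0.1, 0.9]
opening: 0.093
```

```bash
python3 st.py; python3 - <<'E'
from h import *
im,d=read_camera("side"); P,u,v=cloud("side",d); I=im[v,u].astype(int)
c=(abs(P[:,0]-.515)<.11)&(abs(P[:,1]+.277)<.12)
s=c&(I[:,0]>I[:,2]+50)&(P[:,2]>.07)&(P[:,2]<.1)
(x,y),r=cv2.minEnclosingCircle(P[s][:,:2].astype(np.float32)); print(x,y,r,np.median(P[s][:,2]))
E
python3 lever.py
```

```text
t 31.0 [ 0.5172 -0.2778  0.2305] jawyaw 0.064 z [ 0.004 -0.002 -1.   ] q [-0.58  0.09  1.54  0.    1.5  -2.22] F [ 0.2 -0.1  0.9] op 0.093
0.5175930857658386 -0.28004559874534607 0.07230471074581146 0.0837605371961013
top [(0.61, array([ 0.4494, -0.0481,  0.1238]))]
184 [ 0.43975122 -0.06155877  0.11202306] [ 0.47714131 -0.03382141  0.13974189]
side [(0.44, array([ 0.4531, -0.0536,  0.126 ]))]
138 [ 0.44114926 -0.06554897  0.11251738] [ 0.47924005 -0.04114233  0.13844712]
```

Emit:
apply_moves(
  commands=[0.2,3,0.5,0,0,0.02,9.3,0.4,5.5,0.5,0,0,0.02,9.3,0.4,5.5,0,0,0,0.02,9.3,0.4,5.5,0,0,0,0.02,9.3,0.4,5.5,0,0,0,0.02,7,0.4,5.5,0,0,0,0.02,6,0.4,5.5,0,0,0,0,5.4,0.2,5,0,0,0,0,5.4],
  squeeze=25,
)

```text
t: 32.25
tool_pos: [0.5367, 0.1419, 0.2241]
orientation: [0.281, -3.112, -0.005]
force: [0.5, 0.2, 0.2]
opening: 0.0575
```

```bash
cat > bricks.py <<'E'
from h import *
for c in["top","side"]:
    im,d=read_camera(c); P,u,v=cloud(c,d)
    b=(P[:,0]>.36)&(P[:,0]<.66)&(P[:,1]>.12)&(P[:,1]<.46)&(P[:,2]>.019)&(P[:,2]<.032)
    H=cv2.cvtColor(im,cv2.COLOR_BGR2HSV)[v,u]
    lab=np.zeros(im.shape[:2],np.uint8); lab[v[b],u[b]]=255
    n,L,st,ce=cv2.connectedComponentsWithStats(lab)
    for i in range(1,n):
        if st[i,4]>120:
            s=b&(L[v,u]==i); print(c,ce[i].round(),st[i,4],*rect(P[s][:,:2]))
E
python3 st.py; python3 bricks.py
```

```text
t 32.25 [0.5367 0.1419 0.2241] jawyaw 0.18 z [-0.018  0.002 -1.   ] q [ 0.16  0.03  1.62  0.    1.51 -1.59] F [0.5 0.2 0.2] op 0.0575
side [321. 173.] 138 [0.5389 0.3363] [0.043 0.042] 0.045
side [328. 201.] 264 [0.5464 0.2272] [0.069 0.044] 0.232
```

Emit:
apply_moves(
  commands=[0.4,4,-1,0,0,0,5.4,0.4,4,-2,0,-0.01,0,5.4,0,0.3,-3,0,0,0,5.4,0,0,-4,0,0,0,5.4,0,0,0,0,0,0,5.4],
)

```text
t: 32.98
tool_pos: [0.5402, 0.227, 0.1142]
orientation: [0.29, -3.11, 0.0]
force: [-0.6, -0.4, 0.2]
opening: 0.0542
```

```bash
python3 st.py;python3 bricks.py
```

```text
t 32.975 [0.5402 0.227  0.1142] jawyaw 0.186 z [-0.018 -0.002 -1.   ] q [ 0.31  0.2   1.64  0.    1.32 -1.45] F [-0.6 -0.4  0.2] op 0.0542
side [328. 201.] 259 [0.5474 0.2266] [0.069 0.043] 0.176
```

Emit:
apply_moves(
  commands=[0.5,0.3,-2.5,0,-0.018,0,5.4,0,0,-3,0,0,0,5.4,0,0,-2,0,0,0,5.4,0,0,-0.8,0,0,0,5.4,0,0,0,0,0,0,5.4],
)

```text
t: 33.7
tool_pos: [0.556, 0.2312, 0.0448]
orientation: [-0.285, 3.106, 0.005]
force: [-0.4, -0.0, 0.4]
opening: 0.0538
```

```bash
python3 st.py
```

```text
t 33.7 [0.556  0.2312 0.0448] jawyaw 0.183 z [ 0.022  0.005 -1.   ] q [ 0.31  0.29  1.68 -0.    1.16 -1.44] F [-0.4 -0.   0.4] op 0.0538
```

Emit:
apply_moves(
  commands=[-0.9,0,0,0,0.02,0,5.4,0,0,-0.7,0,0,0,5.4,0,0,0,0,0,0,5.4],
)

```text
t: 34.08
tool_pos: [0.5479, 0.2317, 0.0399]
orientation: [-0.287, 3.124, 0.009]
force: [-0.1, 0.0, 1.1]
opening: 0.0539
```

```bash
python3 st.py
```

```text
t 34.075 [0.5479 0.2317 0.0399] jawyaw 0.183 z [ 0.004  0.006 -1.   ] q [ 0.31  0.29  1.68  0.01  1.16 -1.44] F [-0.1  0.   1.1] op 0.0539
```

Emit:
apply_moves(
  commands=[-0.2,0,-0.9,0,0,0,5.4,0,0,-0.5,0,0,0,5.4,0,0,0,0,0,0,5.4],
)

```text
t: 34.45
tool_pos: [0.5457, 0.2317, 0.0249]
orientation: [-0.287, 3.124, 0.009]
force: [-0.8, 0.1, -0.6]
opening: 0.0542
```

```bash
python3 st.py
```

```text
t 34.45 [0.5457 0.2317 0.0249] jawyaw 0.183 z [ 0.004  0.006 -1.   ] q [ 0.31  0.31  1.7   0.01  1.14 -1.44] F [-0.8  0.1 -0.6] op 0.0542
```

Now close and lift.

Emit:
apply_moves(
  commands=[0,0,0,0,0,0,3,0,0,0,0,0,0,3,0,0,0,0,0,0,3,0,0,0,0,0,0,3,0,0,2,0,0,0,3,0,0,4,0,0,0,3,0,0,5,0,0,0,3,0,0,5,0,0,0,3],
)

```text
t: 35.45
tool_pos: [0.5415, 0.2303, 0.1877]
orientation: [0.287, -3.124, -0.006]
force: [0.9, 0.4, -2.1]
opening: 0.0339
```

```bash
python3 st.py
```

```text
t 35.45 [0.5415 0.2303 0.1877] jawyaw 0.183 z [-0.005  0.003 -1.   ] q [ 0.31  0.13  1.58  0.    1.43 -1.44] F [ 0.9  0.4 -2.1] op 0.0339
```

Emit:
apply_moves(
  commands=[0.4,-2.5,1,0,0,0,3,0.7,-4.2,0,0,0,0,3,0.7,-4.2,0,0,0,0,3,0.7,-4.2,0,0,0,0,3,0.7,-4.2,0,0,0,0,3,0.7,-3.5,0,0,0,0,3,0.3,-1.8,0,0,0,0,3,0,0,0,0,0,0,3],
)

```text
t: 36.45
tool_pos: [0.5884, -0.0207, 0.2192]
orientation: [-0.289, 3.108, 0.009]
force: [-0.9, 1.1, -1.2]
opening: 0.0337
```

```bash
python3 st.py
```

```text
t 36.45 [ 0.5884 -0.0207  0.2192] jawyaw 0.186 z [ 0.02   0.008 -1.   ] q [-0.13  0.09  1.56  0.01  1.47 -1.89] F [-0.9  1.1 -1.2] op 0.0337
```

Emit:
apply_moves(
  commands=[-0.3,-0.5,-2,-0.008,0.015,0,3,0,0,-3,0,0,0,3,0,0,-2.5,0,0,0,3,0,0,0,0,0,0,3],
)

```text
t: 36.95
tool_pos: [0.5827, -0.0209, 0.1386]
orientation: [0.299, -3.127, -0.0]
force: [-0.1, 0.2, -1.0]
opening: 0.034
```

```bash
python3 st.py
```

```text
t 36.95 [ 0.5827 -0.0209  0.1386] jawyaw 0.191 z [-0.001  0.    -1.   ] q [-0.12  0.15  1.65 -0.    1.34 -1.89] F [-0.1  0.2 -1. ] op 0.034
```

Emit:
apply_moves(
  commands=[0.3,-0.5,0,0,0,0,3,0,0,-2,0,0,0,3,0,0,-2.5,0,0,0,3,0,0,-1.5,0,0,0,3,0,0,0,0,0,0,3],
)

```text
t: 37.58
tool_pos: [0.5871, -0.0252, 0.0773]
orientation: [-0.302, 3.125, -0.001]
force: [-1.0, -0.3, -1.3]
opening: 0.0339
```

```bash
python3 st.py
```

```text
t 37.575 [ 0.5871 -0.0252  0.0773] jawyaw 0.193 z [ 0.002 -0.    -1.   ] q [-0.13  0.23  1.68 -0.    1.23 -1.89] F [-1.  -0.3 -1.3] op 0.0339
```

Emit:
apply_moves(
  commands=[0,0,-0.9,0,0,0,3,0,0,-0.7,0,0,0,3,0,0,-0.4,0,0,0,3,0,0,0,0,0,0,3],
)

```text
t: 38.08
tool_pos: [0.5885, -0.0254, 0.0579]
orientation: [-0.301, 3.122, -0.002]
force: [-0.1, 0.4, -2.2]
opening: 0.0336
```

```bash
python3 st.py
```

```text
t 38.075 [ 0.5885 -0.0254  0.0579] jawyaw 0.192 z [ 0.005 -0.001 -1.   ] q [-0.13  0.25  1.69 -0.    1.19 -1.89] F [-0.1  0.4 -2.2] op 0.0336
```

Emit:
apply_moves(
  commands=[-0.3,0,-0.25,0,0,0,3,0,0,-0.1,0,0,0,3,0,0,0,0,0,0,4.6,0,0,0,0,0,0,4.6,0,0,2,0,0,0,4.6,0,0,4,0,0,0,4.6,0,0,5,0,0,0,5.4,0,0,5,0,0,0,5.4],
)

```text
t: 39.08
tool_pos: [0.5831, -0.0252, 0.2197]
orientation: [-0.302, 3.126, -0.001]
force: [1.5, -0.7, -0.3]
opening: 0.0536
```

```bash
python3 st.py
```

```text
t 39.075 [ 0.5831 -0.0252  0.2197] jawyaw 0.192 z [ 0.001 -0.    -1.   ] q [-0.13  0.09  1.56 -0.    1.49 -1.89] F [ 1.5 -0.7 -0.3] op 0.0536
```

Now towards brick B at (0.551, 0.342).

Emit:
apply_moves(
  commands=[-0.2,3,0,0,0,0,5.4,-0.4,5.2,0,0,0,0,5.4,-0.4,5.2,0,0,0,0,5.4,-0.4,5.2,0,0,0,0,5.4,-0.4,5.2,0,0,0,0,5.4,-0.4,5.2,0,0,0,0,5.4,0,3,0,0,0,0,5.4,0,0,0,0,0,0,5.4],
)

```text
t: 40.08
tool_pos: [0.565, 0.3043, 0.2448]
orientation: [-0.295, 3.097, -0.001]
force: [0.2, -0.5, 0.3]
opening: 0.0538
```

```bash
python3 st.py; python3 bricks.py; python3 - <<'E'
from h import *
for c in["side","top"]:
    im,d=read_camera(c); P,u,v=cloud(c,d); r=np.hypot(P[:,0]-.585,P[:,1]+.0255)
    s=(r<.047)&(P[:,2]>.045)&(P[:,2]<.062); print(c,s.sum(),rect(P[s][:,:2]) if s.sum()>20 else "",np.percentile(P[s][:,2],[5,50,95]))
    p=px([0.585,-0.025,0.05],c)[0].astype(int); cv2.imwrite(f"pics/pot_{c}.png",cv2.resize(im[p[1]-60:p[1]+60,p[0]-70:p[0]+70],None,fx=3,fy=3))
a=[cv2.imread(f"pics/pot_{c}.png") for c in["side","top"]]; cv2.imwrite("pics/pot1.png",cv2.resize(np.hstack(a),(800,343)))
E
```

```text
t 40.075 [0.565  0.3043 0.2448] jawyaw 0.19 z [ 0.031  0.003 -1.   ] q [ 0.42  0.21  1.38 -0.01  1.52 -1.34] F [ 0.2 -0.5  0.3] op 0.0538
top [182. 231.] 377 [0.5453 0.3422] [0.057 0.036] 0.232
side [326. 173.] 235 [0.5525 0.34  ] [0.068 0.043] 0.199
side 257 (array([ 0.5831, -0.0096]), array([0.077, 0.061]), -0.05) [0.04945517 0.05317286 0.05749212]
top 500 (array([ 0.5849, -0.0236]), array([0.068, 0.034]), 0.191) [0.05141074 0.05503758 0.05773321]
```

View pics/pot1.png

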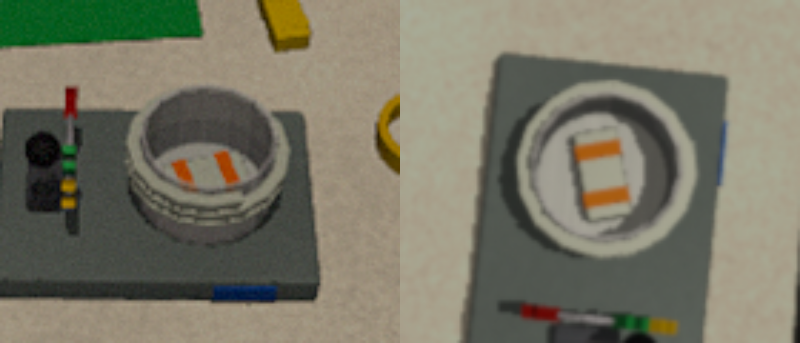

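Emit:
apply_moves(
  commands=[-0.8,2,-1.5,0,0.015,0.02,5.4,-0.4,1.5,-3,0,0.01,0,5.4,0,0,-4,0,0,0,5.4,0,0,-3,0,0,0,5.4,0,0,0,0,0,0,5.4],
)

```text
t: 40.9
tool_pos: [0.5508, 0.3361, 0.1223]
orientation: [0.32, -3.124, -0.003]
force: [-0.1, 0.8, 0.1]
opening: 0.054
```

```bash
python3 st.py
```

```text
t 40.9 [0.5508 0.3361 0.1223] jawyaw 0.204 z [-0.001  0.002 -1.   ] q [ 0.47  0.33  1.47  0.    1.34 -1.31] F [-0.1  0.8  0.1] op 0.054
```

Emit:
apply_moves(
  commands=[0,0.55,-2,0,0,0,5.4,0,0,-3,0,0,0,5.4,0,0,-2.2,0,0,0,5.4,0,0,0,0,0,0,5.4],
)

```text
t: 41.4
tool_pos: [0.5522, 0.344, 0.05]
orientation: [-0.32, 3.122, 0.007]
force: [-0.3, 0.1, 0.0]
opening: 0.0541
```

```bash
python3 st.py; python3 bricks.py
```

```text
t 41.4 [0.5522 0.344  0.05  ] jawyaw 0.204 z [ 0.003  0.005 -1.   ] q [ 0.48  0.41  1.51  0.    1.22 -1.3 ] F [-0.3  0.1  0. ] op 0.0541
```

Emit:
apply_moves(
  commands=[-0.1,-0.1,-1.4,0,0,0,5.4,0,0,-0.9,0,0,0,5.4,0,0,0,0,0,0,5.4,0,0,0,0,0,0,3,0,0,0,0,0,0,3,0,0,0,0,0,0,3,0,0,0,0,0,0,3],
)

```text
t: 42.38
tool_pos: [0.5549, 0.3448, 0.0317]
orientation: [-0.319, 3.113, 0.012]
force: [-0.2, -0.7, -1.1]
opening: 0.0338
```

```bash
python3 st.py
```

```text
t 42.375 [0.5549 0.3448 0.0317] jawyaw 0.204 z [ 0.011  0.009 -1.   ] q [ 0.48  0.43  1.52  0.    1.18 -1.3 ] F [-0.2 -0.7 -1.1] op 0.0338
```

Emit:
apply_moves(
  commands=[0,0,2,0,0,0,3,0,0,5,0,0,0,3,0,0,5.5,0,0,0,3,0,-2,5,0,0,0,3,0.4,-4,0,0,0,-0.17,3,0.5,-5,0,0,0,-0.18,3,0.5,-5,0,0,0,-0.18,3,0.5,-5,0,0,0,-0.18,3],
)

```text
t: 43.38
tool_pos: [0.573, 0.1325, 0.2251]
orientation: [0.802, 3.012, 0.011]
force: [1.3, -0.8, -1.6]
opening: 0.0339
```

```bash
python3 st.py
```

```text
t 43.375 [0.573  0.1325 0.2251] jawyaw -0.52 z [ 0.026  0.001 -1.   ] q [ 0.14  0.08  1.56 -0.    1.47 -0.91] F [ 1.3 -0.8 -1.6] op 0.0339
```

Emit:
apply_moves(
  commands=[0.2,-3.5,0,0,0,-0.17,3,0.2,-3.5,0,0,0,-0.17,3,0.2,-3.5,0,0,0.01,-0.17,3,0.2,-2.5,0,0,0.01,-0.17,3,0,-1,0,0,0,-0.15,3,0,0,0,0,0,0,3],
)

```text
t: 44.12
tool_pos: [0.5819, -0.0164, 0.2362]
orientation: [1.994, 2.406, -0.012]
force: [0.4, -0.1, -1.5]
opening: 0.034
```

```bash
python3 st.py
```

```text
t 44.125 [ 0.5819 -0.0164  0.2362] jawyaw -1.384 z [ 0.008 -0.017 -1.   ] q [-0.11  0.07  1.55 -0.02  1.51 -0.29] F [ 0.4 -0.1 -1.5] op 0.034
```

Emit:
apply_moves(
  commands=[0.35,-0.85,-2,0.005,0,0,3,0,0,-3.5,0,0,0,3,0,0,-3,0,0,0,3,0,0,-1.5,0,0,0,3,0,0,0,0,0,0,3],
)

```text
t: 44.75
tool_pos: [0.5848, -0.0239, 0.1314]
orientation: [1.977, 2.424, -0.004]
force: [-0.5, 0.3, -0.8]
opening: 0.0337
```

```bash
python3 st.py
```

```text
t 44.75 [ 0.5848 -0.0239  0.1314] jawyaw -1.369 z [ 0.009 -0.01  -1.   ] q [-0.12  0.16  1.66 -0.01  1.32 -0.32] F [-0.5  0.3 -0.8] op 0.0337
```

Emit:
apply_moves(
  commands=[0,-0.05,-1.5,0,0,0,3,0,0,-1.5,0,0,0,3,0,0,-0.9,0,0,0,3,0,0,-0.4,0,0,0,3,0,0,0,0,0,0,3],
)

```text
t: 45.38
tool_pos: [0.5865, -0.0244, 0.0879]
orientation: [1.973, 2.423, -0.001]
force: [-0.7, -0.1, -1.0]
opening: 0.0337
```

```bash
python3 st.py
```

```text
t 45.375 [ 0.5865 -0.0244  0.0879] jawyaw -1.367 z [ 0.013 -0.011 -1.   ] q [-0.12  0.2   1.69 -0.01  1.24 -0.32] F [-0.7 -0.1 -1. ] op 0.0337
```

Emit:
apply_moves(
  commands=[-0.1,0,-0.3,0,0,0,3,0,0,-0.2,0,0,0,3,0,0,-0.1,0,0,0,3,0,0,0,0,0,0,3],
)

```text
t: 45.88
tool_pos: [0.5864, -0.0245, 0.0829]
orientation: [1.972, 2.421, 0.001]
force: [-0.1, 0.1, -2.3]
opening: 0.0337
```

```bash
python3 st.py
```

```text
t 45.875 [ 0.5864 -0.0245  0.0829] jawyaw -1.367 z [ 0.015 -0.011 -1.   ] q [-0.12  0.21  1.69 -0.01  1.22 -0.32] F [-0.1  0.1 -2.3] op 0.0337
```

Emit:
apply_moves(
  commands=[0,0,-0.1,0,0,0,3,0,0,0,0,0,0,3.5,0,0,0,0,0,0,4.6,0,0,0,0,0,0,4.6,0,0,1.5,0,0,0,4.6,0,0,4,0,0,0,4.6,0,0,5,0,0,0,5,0,0,5,0,0,0,5],
)

```text
t: 46.88
tool_pos: [0.5833, -0.0242, 0.2398]
orientation: [1.976, 2.426, -0.005]
force: [1.3, -0.4, -0.4]
opening: 0.0499
```

Emit:
apply_moves(
  commands=[0,3,0,0,0,0,5,-0.5,5,0,0,0,0,5,-0.5,5,0,0,0,0,5,-0.5,5,0,0,0,0,5,-0.5,5,0,0,0,0,5,0,0,0,0,0,0,5],
)

```text
t: 47.62
tool_pos: [0.5663, 0.2116, 0.2561]
orientation: [1.97, 2.411, 0.016]
force: [-0.7, -1.1, -0.2]
opening: 0.0499
```

```bash
python3 st.py; python3 bricks.py; python3 lever.py; python3 - <<'E'
from h import *
a=[]
for c in["side","top"]:
    im,d=read_camera(c); P,u,v=cloud(c,d); r=np.hypot(P[:,0]-.585,P[:,1]+.0255)
    s=(r<.047)&(P[:,2]>.069)&(P[:,2]<.084); print(c,s.sum(),rect(P[s][:,:2]) if s.sum()>20 else "",np.percentile(P[s][:,2],[5,50,95]))
    if s.sum()>20: print("plane slopes",np.linalg.lstsq(np.c_[P[s][:,:2]-[.585,-.025],np.ones(s.sum())],P[s][:,2],rcond=None)[0])
    I=im[v,u].astype(int); k=(abs(P[:,0]-.515)<.11)&(abs(P[:,1]+.277)<.12)&(I[:,0]>I[:,2]+50)&(P[:,2]>.07)&(P[:,2]<.1)
    print("cover",cv2.minEnclosingCircle(P[k][:,:2].astype(np.float32)),np.median(P[k][:,2]))
    for q in["pump_bottle","tray_stack","tape_roll"]: print(q,[w(r["point"],c).round(3) for r in spot_point(q,c)][:1])
    a.append(im)
cv2.imwrite("pics/end.png",cv2.resize(np.hstack(a),(800,300)))
E
```

```text
t 47.625 [0.5663 0.2116 0.2561] jawyaw -1.37 z [ 0.028 -0.01  -1.   ] q [ 0.28  0.11  1.47 -0.02  1.53  0.08] F [-0.7 -1.1 -0.2] op 0.0499
top [(0.67, array([ 0.4504, -0.0479,  0.1228]))]
164 [ 0.43966561 -0.06132974  0.11216768] [ 0.47702405 -0.03381644  0.14060025]
side [(0.59, array([ 0.4564, -0.054 ,  0.1218]))]
129 [ 0.44114374 -0.06788782  0.11202281] [ 0.47900399 -0.04270437  0.13886588]
side 370 (array([ 0.5777, -0.0189]), array([0.078, 0.057]), -1.484) [0.07186063 0.07553533 0.07909152]
plane slopes [-0.0164716  -0.00228044  0.07552275]
cover ((0.517988920211792, -0.2797844707965851), 0.0723399743437767) 0.0839254675393516
pump_bottle [array([0.666, 0.4  , 0.   ])]
tray_stack [array([ 0.704, -0.354,  0.001])]
tape_roll [array([ 0.788,  0.032, -0.002])]
top 525 (array([ 0.5853, -0.0182]), array([0.068, 0.035]), -1.356) [0.07368298 0.07717664 0.08000681]
plane slopes [ 0.00954934 -0.00047157  0.07710137]
cover ((0.5170639753341675, -0.27624398469924927), 0.07194986194372177) 0.08497631907436798
pump_bottle []
tray_stack [array([ 0.701, -0.353, -0.003])]
tape_roll [array([ 0.788,  0.037, -0.001])]
```

View pics/end.png

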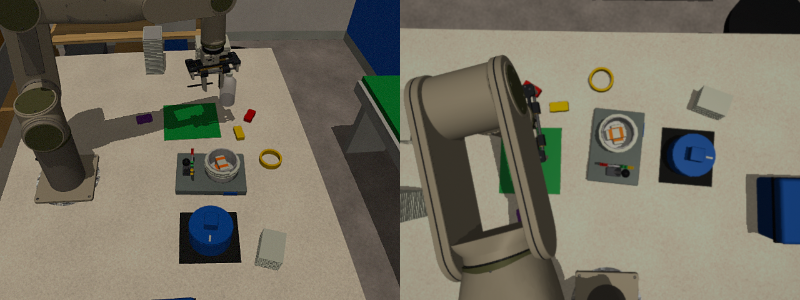

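Both bricks are in the pot, flat and crossed. The cover is on the pad, the board is empty and the bystanders have not moved. Handing in.

```bash
python3 -c "
from plant import *
print(close_job())"
```

```text
the job is handed in; nothing more can be done
None
```

The job is done and handed in after about 48 s of robot time. The lever is in VENT, the cover is on the black pad, and both desiccant bricks present are piled crosswise in the pot.

- **Lever:** the ball is at y ≈ -0.048 m by the top camera and -0.054 m by the side camera, against about -0.050 m for the notch. That puts the lever within about 0.05 rad of VENT.
- **Cover:** it was turned about 11.6 rad, held throughout as it came free, and set down skirt-first. Its top face is at 0.084 m, as expected when seated, and its centre is about 4 mm from the pad's.
- **Bricks:** the lower brick is about 2 mm from the pot axis and the upper one about 7 mm by the top camera. Their tops are at 55 and 77 mm above the bench. They cross at about 1.55 rad and lie flat within about 0.02 rad.
- **Other things:** the bystanders read within a few millimetres of where they started, and the look-alikes were not touched.

Two readings disagreed:
- **Upper brick:** the side camera's outline of it was smeared (78 x 57 mm), so I relied on the top camera.
- **Grip opening:** it crept from 45 to 49 mm over the three unscrewing strokes without explanation. The white mark on the cover showed it had turned the full amount all the same.

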